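# Fetch the rear template from a crowded hook

## Task

The blue template hangs at the back of the crowded hook. Move the two templates in front of it to the spare hook, lowering each on to the bar without dropping it and sliding it right back (the first to the collar, the next up against the first); then take the blue one and stand it fully down in the slot of the wooden stand. Work gently: no more than about 2 kg of force (20 N) on the hooks or between the templates, drop nothing, and leave everything else on the bench where it is.

Things in the scene. Friction and masses are not known exactly. Their poses are not given: they have to be found in the camera images.
- rear_head (a point): Blue template, rearmost (nearest the post) on the crowded hook. Centre of its grip head, a block 18 (x, along the bar) x 36 (y) x 50 mm (z up): pinch the 36 mm from above. Underside of template 162 mm below this point; 0.1 to 0.2 kg. Its board: 8 mm thick (x), 60 wide (y), 63 high, square below.
- front_a_head (a point): Template with a pale head over a round plywood board (disc 63 mm across, 8 thick); one of the two front ones, either may be foremost. Centre of its grip head, a block 18 (x, along the bar) x 36 (y) x 50 mm (z up): pinch the 36 mm from above. Underside of template 162 mm below this point; 0.1 to 0.2 kg. 
- front_b_head (a point): Template with a dark brown head over a plywood board (8 x 60 x 63 mm) with an orange stripe; one of the two front ones, either may be foremost. Centre of its grip head, a block 18 (x, along the bar) x 36 (y) x 50 mm (z up): pinch the 36 mm from above. Underside of template 162 mm below this point; 0.1 to 0.2 kg. 
- rear_slot (a point): Top of the blue template's hanging slot; in a metal shoe 26 mm long (x) under the head, so packed templates sit 26 mm apart. All three: slot 22 mm wide (y), open through along x, from 31 to 99 mm below the head's centre, its top a shallow inverted V (25 degree slopes). Hung, the centre of the 10 mm bar is 36.5 mm below the head's centre, and the template can rise 57 mm before the slot's bottom meets the bar.
- full_hook: Crowded hook stand, fixed; three templates hang on it, heads about 30 mm apart. Round 10 mm bar along its -x (to the robot) at y = 0, centre line 200 mm above the bench. Bar from the 34 mm rubber collar (face at x = -28 mm) to x = -130, where the end turns up: tip 8 mm above the bar's top, reaching to x = -135. Origin: bench level, centre of the 22 mm post.
- spare_hook: Spare, empty hook stand, fixed; shape, bar, collar, origin as the crowded one, but its bar's height is set by hand and NOT measured: centre line anywhere 183 to 217 mm above the bench. Bar clamped, stiff to 30 N: feel for it when lowering. Collar gives about 0.4 mm per N, 4 mm at most. Both: post 242 mm high, foot 170 x 100 x 14 mm (x -130 to +40), red 36 mm clamp block at bar height.
- stand: Slotted wooden bench stand, 85 mm (x) by 115 mm (y), 46 mm high, fixed. Origin: centre of its underside. A slot along its y, open upward, centred: 13 mm wide (x) with a chamfered mouth, 72 mm long (y), floor 20 mm above the bench. The blue template's board stands in it on edge; its head's centre is then 182 mm above the bench.
- tape_mid (a point): Centre of a yellow ring (roll) 84 mm across, 25 mm high, lying between the hooks. Bystander.
- carved_block_mid (a point): Centre of a pale rounded wooden block 110 x 70 x 65 mm. Bystander.
- sanding_block_mid (a point): Centre of a cork sanding block 100 x 60 x 35 mm. Bystander.
- mallet_grip (a point): Handle of a hammer lying at the far edge of the bench. Bystander.
- glue_mid (a point): Centre of a white bottle 60 mm across, 150 mm high, orange cap. Bystander.
- brush_grip (a point): Handle of a brush lying on the bench. Bystander.
- dowel_center (a point): Centre of an upright dowel stub 38 mm across, 60 mm high. Bystander.

How it is judged:
On the way, in this order (a step that is already met when the one before it is completed fails the run):
1. both front templates hang on the spare hook, slid back and released, while the blue one still hangs on the crowded hook (x of front_a_head in the frame of spare_hook between -0.08 and -0.03 m and y of front_a_head in the frame of spare_hook between -0.01 and 0.01 m and z of front_a_head in the frame of spare_hook between 0.212 and 0.261 m and contact force between each of front_a, front_b and spare_hook above 0.3 N and angle between each of front_a_head, front_b_head's own z axis and vertical below 0.2 rad and contact force between each of front_a, front_b and the fingers below 0.05 N and x of front_b_head in the frame of spare_hook between -0.08 and -0.03 m and y of front_b_head in the frame of spare_hook between -0.01 and 0.01 m and z of front_b_head in the frame of spare_hook between 0.212 and 0.261 m and horizontal distance between rear_head and full_hook below 0.09 m), for 0.2 s.
2. the blue template is off the crowded hook (horizontal distance between rear_head and full_hook above 0.14 m), for 0.1 s.
3. the blue template stands in the slot (z of rear_head in the frame of stand between 0.171 and 0.186 m and horizontal distance between rear_head and stand below 0.04 m and angle between rear_head's own z axis and vertical below 0.25 rad and angle between the y axis of rear_head and the y axis of stand, either way round below 0.25 rad), for 0.2 s.
At the end, for the whole second after the job is handed in: Front templates hang upright (0.2 rad) on the spare bar, released, heads' centres at most 80 mm from the post's axis and 10 mm off the bar's line; blue one down in the slot (head 171 to 186 mm high, within 0.25 rad of upright and of the slot), released; all at rest (0.02 m/s) (all of step 3 and x of front_a_head in the frame of spare_hook between -0.08 and -0.03 m and y of front_a_head in the frame of spare_hook between -0.01 and 0.01 m and z of front_a_head in the frame of spare_hook between 0.212 and 0.261 m and contact force between each of front_a, front_b and spare_hook above 0.3 N and angle between each of front_a_head, front_b_head's own z axis and vertical below 0.2 rad and contact force between each of front_a, front_b, rear and the fingers below 0.05 N and x of front_b_head in the frame of spare_hook between -0.08 and -0.03 m and y of front_b_head in the frame of spare_hook between -0.01 and 0.01 m and z of front_b_head in the frame of spare_hook between 0.212 and 0.261 m and linear speed of each of front_a, front_b, rear below 0.02 m/s); the robot touches nothing.
It fails at once if a hook is loaded with more than 25 N (contact force between any of full_hook, spare_hook and anything else above 25 N).
It fails at once if hung templates are pressed together with more than 25 N (contact force between front_a and front_b above 25 N or contact force between any of front_a, front_b and rear above 25 N).
It fails at once if a template is dropped (faster than 0.20 m/s while not held: a fall of about 2 mm or more) ((contact force between front_a and the fingers below 0.02 N and linear speed of front_a above 0.2 m/s) or (contact force between front_b and the fingers below 0.02 N and linear speed of front_b above 0.2 m/s) or (contact force between rear and the fingers below 0.02 N and linear speed of rear above 0.2 m/s)).
It fails at once if a bystander is moved by more than 20 mm (distance of any of tape_mid, carved_block_mid, sanding_block_mid, mallet_grip, glue_mid, brush_grip, dowel_center from where it was at the start of the episode above 0.02 m).
It also fails if it takes over 72 s, if anything falls off the work surface, if the arm or the gripper's body presses on something with over 40 N, if the wrist force passes 120 N, or if a joint passes its speed limit or range.

## Robot

A 6-joint arm with a two-finger parallel gripper is mounted at the origin on the work surface. World frame = base frame: x ahead of the robot, y to its left, z up, the work surface at z = 0. Lengths are in m, angles in rad, forces in N, time in s.
With the tool pointing down it reaches from about 0.425 to 0.95 m from the base axis. Payload 3.5 kg.
Tool frame: the origin (TCP) lies at the very end of the fingers, on their centre line; the grasp point (between the pads) lies ctrl.grip_point_offset behind it (ctrl.grip_point_offset is the distance from the TCP to the grasp point, in m); z points along the fingers, y is the direction in which the jaws open and shut (so a half turn about z gives the same grasp; the last joint's range is limited). The gripper opens to 85 mm and grips with 20 to 120 N. Pads are 22 mm wide; open, the fingers measure 114 mm over their backs; the gripper's body (76 mm by 85 mm) begins 54 mm behind the grasp point. The pads swing forward as they close: fully open they stand 13 mm farther back than shut.
Start: joints at [1.081, 0.286, 1.577, -0, 1.279, -0.15], TCP at [0.225, 0.636, 0.231] pointing down, gripper open.
Joint ranges: [-2.77, 2.77], [-0.9, 2.22], [0.21, 2.48], [-1.53, 4.67], [0.24, 2.81], [-2.84, 2.84]. Speed limits (rad/s): [2.79, 2.79, 3.14, 3.14, 3.14, 3.14].

## Interface

Orientations are given as a unit quaternion [x, y, z, w].
In Python, from plant import ctrl gives the robot as it stands.
- The arm moves only by the tool servo_tool, never from a script. Its argument "increments" is a list of rows, each a list of 5 numbers: the opening, from 0 (shut) to 1 (fully open), then the shift along the world's x, y, z in units of 40 mm (1.0 is 40 mm), then the turn about the world's z in units of 5 degrees (1.0 is 5 degrees). A call has exactly 10 rows; each row is the pose to reach, as a shift and turn from the pose measured when the call began; what a row does not reach only later rows make up. A row lasts 1/12 s, in which the tool goes at most 41.7 mm and 7.16 degrees, less where a joint would pass 70% of its speed; a pose out of reach is approached as far as the arm can. A call with a gripper value outside its range is refused whole. The fingers move at their own pace and stop on an object; "grip_force" is the grip in N (left out, the last holds). Time passes only in rows, so rows that repeat a pose let the fingers close, or fill a call up. It gives the time, the measured TCP pose, the force and the opening at its end, in the units of the state.
- ctrl.get_state(): the state, without advancing time (a new reading comes with each control period).
- ctrl.read_camera(name): name is "scene" or "top" or "wrist"; returns a dict with "frame" (480x640x3 uint8, red, green, blue), "K" (3x3 intrinsics, pixels), "extrinsics" (4x4, takes a point from camera to world coordinates). Camera axes: x right, y down, z forward; pixel columns grow to the right and rows downward; lengths in m; the calibration is good to about 2 mm. A picture is of the moment at which its call begins. There is no depth.
- ctrl.sign_off(): hands the job in, once; it reports no verdict.
Trained networks look in a picture, given as the dict that the camera call returned (one of the last four; its "shot" number tells which), for a name from the list of things; names that differ only in an ending like _2 or _b are one class to them, and where a whole thing is asked for, a point or a joint stands for the part that bears it (a point fixed in the world has none). Each returns a list of dicts, best first, with "conf" (0 to 1); they miss things now and then, are a little off and sometimes report something else, mostly with a low value. They report only what shows in the picture. A call takes as long as a camera call.
- ctrl.masks_of(picture, query): "region" (480x640 bool, what is visible of it) and "extent" ([left, top, right, bottom] in pixels, round what is visible of it).
- ctrl.landmark_of(picture, query): "centre" ([row, column] in pixels: a listed point, or the origin of a listed thing).
The state is a dict: "time": time; "qpos": joint angles; "dq": joint speeds; "joint_efforts": joint torques, N m; "eef_pos": TCP position; "tcp_rot": TCP orientation; "contact_force": force on the tool from outside, world axes, zero at the start; "wrist_torque": the same for the moment, N m; "opening": opening from 0.0 (shut) to 1.0 (fully open).
Only numpy, scipy, OpenCV 4.12 (cv2) and the standard library are available. Lean on these libraries where they do the work, as an engineer would, in place of code of your own. Each camera call takes 0.05 s, during which the arm holds its last target. There are 200 camera calls.

## Working session

There is one attempt and no reset: what is moved stays moved. The work goes in short steps, Python scripts to look and compute and a tool call to move; the robot and the scene stay as the last step left them, time stands still between calls to the robot, and variables do not carry over. Pictures are saved under pics/ and viewed, about 8 in all and at most 12, crops included, and the job is handed in when it is done.

Besides the shell and the picture viewer there is one more tool, called after ">>>" by a JSON object that holds its "op" and its "data", one argument or row to a line. servo_tool: Moves the arm, as the interface text tells. Its arguments: {"type":"object","properties":{"increments":{"type":"array"},"grip_force":{"type":"number"}},"required":["increments"]}

```bash
mkdir -p pics; ls
cat > h.py <<'E'
import numpy as np, cv2
from plant import ctrl
def ray(p,rc):
    K=np.array(p["K"]);T=np.array(p["extrinsics"]);d=T[:3,:3]@np.linalg.inv(K)@np.array([rc[1],rc[0],1.0]);return T[:3,3],d/np.linalg.norm(d)
def at_z(p,rc,z):
    o,d=ray(p,rc);return o+d*(z-o[2])/d[2]
def tri(rays):
    A=np.zeros((3,3));b=np.zeros(3)
    for o,d in rays:
        M=np.eye(3)-np.outer(d,d);A+=M;b+=M@o
    x=np.linalg.solve(A,b);return x,[np.linalg.norm(np.cross(x-o,d)) for o,d in rays]
def proj(p,X):
    T=np.linalg.inv(np.array(p["extrinsics"]));c=T[:3,:3]@np.array(X)+T[:3,3];u=np.array(p["K"])@c;return u[:2]/u[2]
def save(p,name,crop=None,s=1):
    f=p["frame"][:,:,::-1]
    if crop: f=f[crop[1]:crop[3],crop[0]:crop[2]]
    cv2.imwrite("pics/"+name,cv2.resize(f,None,fx=s,fy=s))
E
python3 - <<'E'
from h import *
np.set_printoptions(precision=4,suppress=True)
s=ctrl.get_state();print({k:np.round(v,3) for k,v in s.items()},ctrl.grip_point_offset)
P={n:ctrl.read_camera(n) for n in("scene","top","wrist")}
for n,p in P.items():
    save(p,n+"0.png");print(n,np.array(p["extrinsics"])[:3,3])
    for q in ["rear_head","front_a_head","front_b_head","rear_slot","full_hook","spare_hook","stand","tape_mid","glue_mid","carved_block_mid","dowel_center","sanding_block_mid"]:
        r=ctrl.landmark_of(p,q)
        print(n,q,[(np.round(x["centre"],1).tolist(),round(x["conf"],2)) for x in r[:3]])
E
```

```text
pics
{'time': np.float64(0.0), 'qpos': array([ 1.081,  0.287,  1.578, -0.   ,  1.279, -0.15 ]), 'dq': array([ 0.001, -0.   ,  0.   , -0.   , -0.002,  0.001]), 'joint_efforts': array([  0.001, -40.599, -29.262,  -0.   ,   0.006,  -0.   ]), 'eef_pos': array([0.225, 0.636, 0.23 ]), 'tcp_rot': array([ 0.169,  0.986, -0.001, -0.   ]), 'contact_force': array([ 0.3  , -0.34 , -0.373]), 'wrist_torque': array([ 0.034, -0.016,  0.089]), 'opening': np.float64(1.0)} 0.0187
scene [ 1.0831 -0.3296  1.1879]
scene rear_head [([256.5, 204.5], 0.86)]
scene front_a_head [([248.9, 197.6], 0.65)]
scene front_b_head [([237.5, 198.3], 0.56)]
scene rear_slot [([327.0, 229.0], 0.75), ([271.6, 208.8], 0.73)]
scene full_hook [([327.7, 231.0], 0.75)]
scene spare_hook [([243.5, 404.1], 0.86)]
scene stand [([239.3, 284.6], 0.86), ([179.6, 482.5], 0.7)]
scene tape_mid [([302.0, 328.1], 0.73)]
scene glue_mid [([178.8, 480.9], 0.88), ([238.0, 281.7], 0.52)]
scene carved_block_mid [([162.6, 415.4], 0.55)]
scene dowel_center [([247.3, 159.5], 0.8)]
scene sanding_block_mid [([320.3, 117.1], 0.64)]
top [ 0.4084 -0.0002  1.2414]
top rear_head [([235.4, 438.2], 0.57)]
top front_a_head [([250.1, 437.9], 0.56)]
top front_b_head [([264.2, 434.2], 0.75)]
top rear_slot [([236.5, 435.7], 0.78), ([204.9, 128.4], 0.56), ([266.1, 162.6], 0.33)]
top full_hook [([227.6, 420.0], 0.74)]
top spare_hook [([202.7, 233.8], 0.7)]
top stand [([279.0, 330.4], 0.68), ([263.5, 434.5], 0.36)]
top tape_mid [([195.0, 337.0], 0.75)]
top glue_mid [([208.2, 131.7], 0.92)]
top carved_block_mid [([270.7, 162.4], 0.62)]
top dowel_center [([334.4, 441.7], 0.52)]
top sanding_block_mid [([237.0, 438.6], 0.37)]
wrist [0.1564 0.6594 0.3723]
wrist rear_head []
wrist front_a_head []
wrist front_b_head []
wrist rear_slot []
wrist full_hook []
wrist spare_hook []
wrist stand []
wrist tape_mid []
wrist glue_mid []
wrist carved_block_mid []
wrist dowel_center []
wrist sanding_block_mid []
```

View pics/scene0.png

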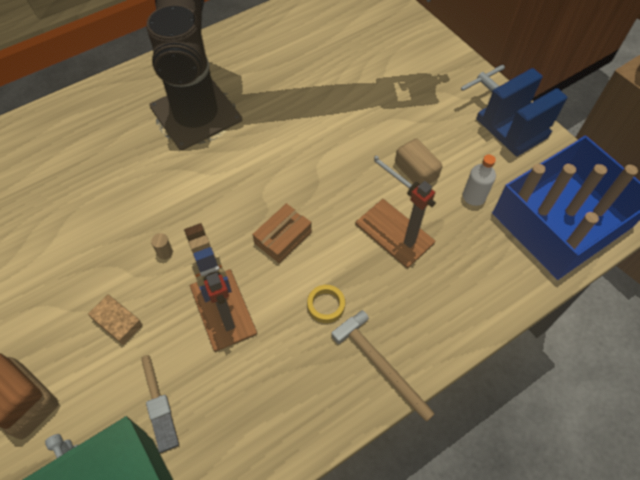

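View pics/top0.png

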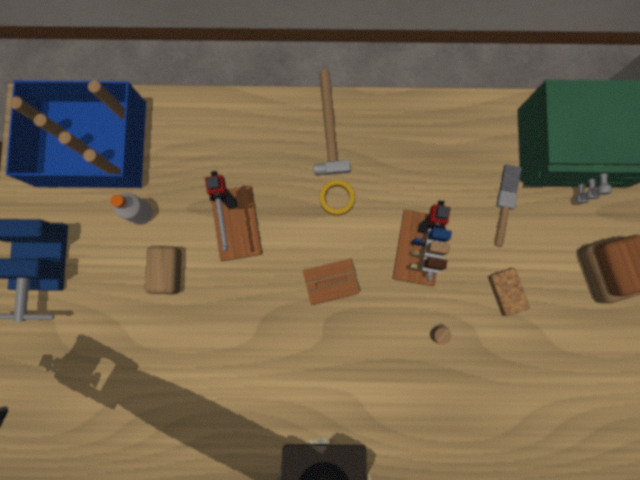

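Run:
```python
from h import *
np.set_printoptions(precision=4,suppress=True)
s=ctrl.read_camera("scene");t=ctrl.read_camera("top")
for q in ["rear_head","front_a_head","front_b_head","full_hook","spare_hook","stand","tape_mid","glue_mid","carved_block_mid","dowel_center"]:
    a=ctrl.landmark_of(s,q);b=ctrl.landmark_of(t,q)
    if a and b:
        x,r=tri([ray(s,a[0]["centre"]),ray(t,b[0]["centre"])]);print(q,x,np.round(r,4), "top@z", at_z(t,b[0]["centre"],0.236 if "head" in q else 0),"scene@z", at_z(s,a[0]["centre"],0.236 if "head" in q else 0))
```

```text
rear_head [ 0.544  -0.2184  0.2432] [0.0011 0.0011] top@z [ 0.5454 -0.219   0.236 ] scene@z [ 0.5393 -0.2184  0.236 ]
front_a_head [ 0.5214 -0.2163  0.2323] [0.0011 0.0011] top@z [ 0.5215 -0.2145  0.236 ] scene@z [ 0.5231 -0.2177  0.236 ]
front_b_head [ 0.5905 -0.0082  0.5777] [0.2519 0.2519] top@z [0.5999 0.3792 0.236 ] scene@z [ 0.4945 -0.2032  0.236 ]
full_hook [ 0.6    -0.2258  0.0092] [0.0004 0.0004] top@z [ 0.6016 -0.2271  0.    ] scene@z [ 0.5961 -0.2254  0.    ]
spare_hook [0.653  0.2266 0.0022] [0.0032 0.0032] top@z [0.655  0.2299 0.    ] scene@z [0.6511 0.2246 0.    ]
stand [ 0.4696 -0.0131  0.0042] [0.0003 0.0003] top@z [ 0.47   -0.0129  0.    ] scene@z [ 0.4673 -0.0122  0.    ]
tape_mid [ 0.6726 -0.0289  0.0195] [0.0007 0.0007] top@z [ 0.6772 -0.0287  0.    ] scene@z [ 0.6654 -0.0246  0.    ]
carved_block_mid [0.4919 0.3757 0.0388] [0.0014 0.0014] top@z [0.4953 0.3892 0.    ] scene@z [0.4715 0.398  0.    ]
dowel_center [ 0.3454 -0.2688  0.0309] [0.0026 0.0026] top@z [ 0.3449 -0.2731  0.    ] scene@z [ 0.3242 -0.2695  0.    ]
```

The scene shows the crowded hook at (215,285) and the spare hook at (415,195). In the top view, the order from the post is blue (438,235), pale (438,250), brown (434,264), so brown is foremost and the stand is at (330,280). I'll go over the spare hook first for a close wrist view.

>>> {"op": "servo_tool", "data": {
  "increments": [
    [1, 0, 0, 1, 0.5],
    [1, 0, 0, 2, 1],
    [1, 0.5, -0.5, 3, 2],
    [1, 1, -1, 3.8, 3],
    [1, 1.5, -1.7, 4.3, 4],
    [1, 2, -2.4, 4.8, 5],
    [1, 2.5, -3.1, 5, 5.5],
    [1, 3, -3.9, 5.2, 5.5],
    [1, 3.5, -4.6, 5.4, 5.5],
    [1, 3.9, -5.3, 5.5, 5.5]
  ],
  "grip_force": 40
}}

```text
time: 3.88
eef_pos: [0.3821, 0.4228, 0.4529]
tcp_rot: [-0.07, 0.998, 0.001, 0.001]
contact_force: [2.9, 0.6, -0.1]
opening: 1.001
```

>>> {"op": "servo_tool", "data": {
  "increments": [
    [1, 0.4, -0.8, 0, 0],
    [1, 0.8, -1.6, 0, 0],
    [1, 1.2, -2.4, 0, 0],
    [1, 1.6, -3.2, 0, 0],
    [1, 2, -3.8, 0, 0],
    [1, 2.3, -4.2, 0, 0],
    [1, 2.5, -4.4, 0, 0],
    [1, 2.5, -4.4, 0, 0],
    [1, 2.5, -4.4, 0, 0],
    [1, 2.5, -4.4, 0, 0]
  ]
}}

```text
time: 4.72
eef_pos: [0.4816, 0.2477, 0.453]
tcp_rot: [-0.07, 0.998, 0.001, 0.001]
contact_force: [-0.4, -0.7, -0.1]
opening: 1.002
```

Run:
```python
from h import *
np.set_printoptions(precision=4,suppress=True)
s=ctrl.get_state();print(s["eef_pos"],s["tcp_rot"],s["time"])
w=ctrl.read_camera("wrist");print(w["extrinsics"],np.array(w["K"])[0,0]);save(w,"w_spare.png")
for q in ["spare_hook","stand"]:
    print(q,[(np.round(x["centre"],1).tolist(),round(x["conf"],2),at_z(w,x["centre"],0)) for x in ctrl.landmark_of(w,q)[:2]])
print(proj(w,[.653,.227,.242]),proj(w,[.525,.208,.2]))
for n in("top","scene"):
    t=ctrl.read_camera(n)
    m=ctrl.masks_of(t,"stand")[0]["region"].astype(np.uint8);c=max(cv2.findContours(m,0,2)[0],key=cv2.contourArea)
    print(n,cv2.minAreaRect(c),np.array([at_z(t,(b[1],b[0]),0.046) for b in cv2.boxPoints(cv2.minAreaRect(c))]))
```

```text
[0.4816 0.2477 0.453 ] [-0.0704  0.9975  0.0009  0.001 ] 4.7167
[[-0.141   0.9486  0.2833  0.4095]
 [ 0.99    0.1347  0.0415  0.2364]
 [ 0.0012  0.2864 -0.9581  0.595 ]
 [ 0.      0.      0.      1.    ]] 417.37967562614745
spare_hook [([274.2, 283.9], 0.89, array([0.6473, 0.2246, 0.    ]))]
stand [([131.8, 131.5], 0.84, array([ 0.4678, -0.0091,  0.    ]))]
[268.7817 371.018 ] [268.3    231.5474]
top ((330.17645263671875, 281.2059020996094), (36.380340576171875, 50.20487594604492), 75.96376037597656) [[ 0.4918  0.0569  0.046 ]
 [ 0.5211 -0.0548  0.046 ]
 [ 0.4404 -0.0754  0.046 ]
 [ 0.4116  0.0355  0.046 ]]
scene ((283.0908203125, 232.09512329101562), (40.57366943359375, 55.6983757019043), 46.332218170166016) [[ 0.4466 -0.0856  0.046 ]
 [ 0.4084  0.0484  0.046 ]
 [ 0.5136  0.0583  0.046 ]
 [ 0.5467 -0.0721  0.046 ]]
```

View pics/w_spare.png

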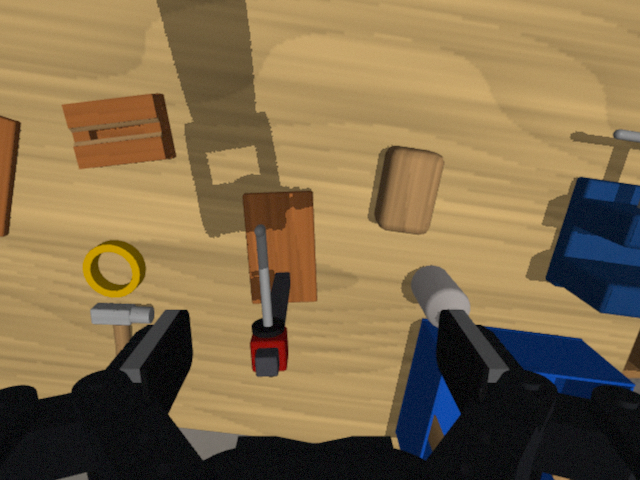

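The wrist view shows the spare bar from its tip at (261,228) to the clamp at (268,325), with the post top near (266,362) and the foot corners at (245,193), (313,190) and (317,300). It also shows the stand's slot running (90,133)–(160,125). Next I'll look at the crowded hook.

>>> {"op": "servo_tool", "data": {
  "increments": [
    [1, 0, -0.3, 0, -0.3],
    [1, 0, -0.9, 0, -0.8],
    [1, 0, -1.7, 0, -1.2],
    [1, 0, -2.5, 0, -1.6],
    [1, 0, -3.3, 0, -2],
    [1, 0, -4.1, 0, -2.4],
    [1, 0, -4.9, 0, -2.8],
    [1, 0, -5.7, 0, -3.2],
    [1, -0.2, -6.5, 0, -3.2],
    [1, -0.3, -7.3, 0, -3.2]
  ]
}}

```text
time: 5.9
eef_pos: [0.4687, -0.0466, 0.4532]
tcp_rot: [0.07, 0.998, 0.0, 0.001]
contact_force: [0.5, 0.2, -0.3]
opening: 1.0
```

>>> {"op": "servo_tool", "data": {
  "increments": [
    [1, -0.1, -0.8, 0, 0],
    [1, -0.2, -1.6, 0, 0],
    [1, -0.2, -2.4, 0, 0],
    [1, -0.2, -3.2, 0, 0],
    [1, -0.2, -3.8, 0, 0],
    [1, -0.2, -4.1, 0, 0],
    [1, -0.2, -4.1, 0, 0],
    [1, -0.2, -4.1, 0, 0],
    [1, -0.2, -4.1, 0, 0],
    [1, -0.2, -4.1, 0, 0]
  ]
}}

```text
time: 6.73
eef_pos: [0.4608, -0.2093, 0.4536]
tcp_rot: [0.069, 0.998, 0.0, 0.002]
contact_force: [0.3, -0.0, -0.8]
opening: 1.003
```

Run:
```python
from h import *
import pickle
np.set_printoptions(precision=4,suppress=True)
s=ctrl.get_state();print(s["eef_pos"],s["tcp_rot"],s["time"])
P={n:ctrl.read_camera(n) for n in("wrist","scene","top")};w=P["wrist"]
pickle.dump(P,open("P1.pkl","wb"))
print(w["extrinsics"],w["K"])
for q in ["rear_head","front_a_head","front_b_head","full_hook","rear_slot"]:
    print(q,[(np.round(x["centre"],1).tolist(),round(x["conf"],2),at_z(w,x["centre"],0.2365 if "head" in q else .205 if "slot" in q else 0)) for x in ctrl.landmark_of(w,q)[:2]])
def c(f,x,y,ww,hh,W,H): return cv2.resize(f[y:y+hh,x:x+ww],(W,H),interpolation=cv2.INTER_CUBIC)
ws=cv2.imread("pics/w_spare.png");f=lambda n:P[n]["frame"][:,:,::-1]
M=np.hstack([np.vstack([c(ws,220,180,120,200,240,400),c(f("top"),190,165,80,66,240,198)]),np.vstack([c(f("wrist"),180,80,270,270,540,540)[:400],c(f("scene"),365,145,90,33,540,198)])])
cv2.imwrite("pics/m1.png",M);save(w,"w_full.png")
```

```text
[ 0.4608 -0.2093  0.4536] [0.0691 0.9976 0.0002 0.0017] 6.7333
[[ 0.1373  0.9487  0.2849  0.3885]
 [ 0.9905 -0.1315 -0.0393 -0.2002]
 [ 0.0002  0.2876 -0.9577  0.5956]
 [ 0.      0.      0.      1.    ]] [[417.3797   0.     313.9941]
 [  0.     417.3797 239.0812]
 [  0.       0.       1.    ]]
rear_head [([295.1, 313.4], 0.66, array([ 0.5495, -0.223 ,  0.2365]))]
front_a_head [([269.2, 318.4], 0.85, array([ 0.5245, -0.2149,  0.2365]))]
front_b_head [([236.0, 319.2], 0.6, array([ 0.4931, -0.21  ,  0.2365]))]
full_hook []
rear_slot [([264.9, 318.0], 0.38, array([ 0.5319, -0.216 ,  0.205 ]))]
```

View pics/w_full.png

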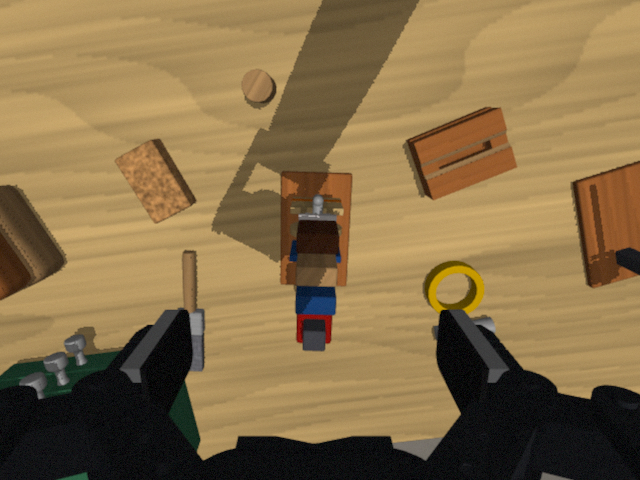

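View pics/m1.png

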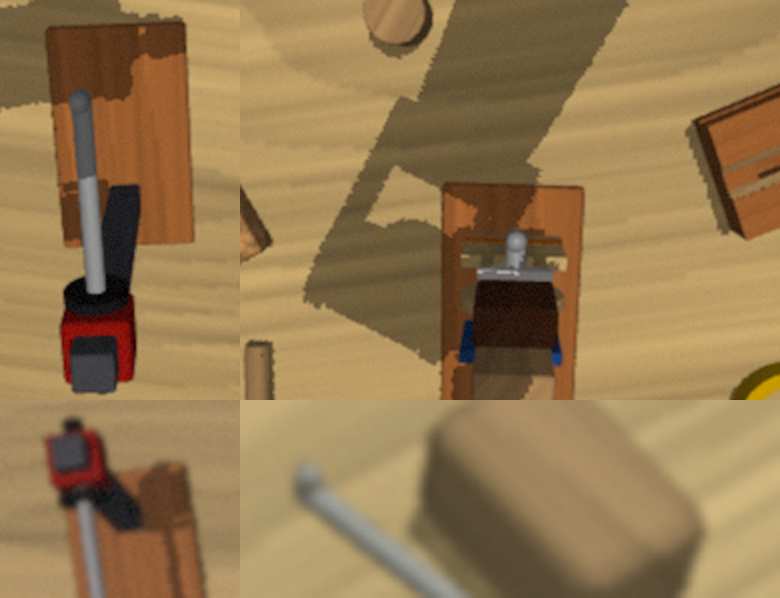

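The wrist view of the crowded hook shows brown at (318,236), pale at (317,268) and blue at (316,297) in line, with foot corners at (281,172) and (352,174). The montage gives the spare bar's edges and its tip.

Run:
```python
from h import *
import pickle
np.set_printoptions(precision=4,suppress=True)
P=pickle.load(open("P1.pkl","rb"))
wf=P["wrist"];ws=dict(K=wf["K"],extrinsics=np.array([[-0.141,.9486,.2833,.4095],[.99,.1347,.0415,.2364],[.0012,.2864,-.9581,.595],[0,0,0,1]]))
R=lambda p,u,v,z:at_z(p,(v,u),z)
L=np.array([[-.13,.05],[-.13,-.05],[.04,-.05],[.04,.05]])
def fit(W,L):
    W=W[:,:2];a,b=W-W.mean(0),L-L.mean(0);th=np.arctan2((b[:,0]*a[:,1]-b[:,1]*a[:,0]).sum(),(a*b).sum())
    Rm=np.array([[np.cos(th),-np.sin(th)],[np.sin(th),np.cos(th)]]);t=W.mean(0)-Rm@L.mean(0);print("yaw",np.degrees(th),"org",t,"res mm",1e3*(W-(L@Rm.T+t)))
# image left is -y here? order by y
for n,p,c in(("full",wf,[(351.5,173.5),(281.5,172),(278,285.5),(347,287.5)]),("spare",ws,[(312.5,191.),(243.5,194.5),(252.5,303),(317,301)])):
    W=np.array([R(p,u,v,.014) for u,v in c]);print(n,W[:,:2].tolist());fit(W,L)
sc=P["scene"]
print("tip",tri([ray(ws,(229.5,260)),ray(sc,(158.5,376.2))]))
print("tip top",tri([ray(ws,(229.5,260)),ray(P["top"],(248,224))]))
n1=np.cross(ray(ws,(230.5,260.5))[1],ray(ws,(325,267.5))[1])
n2=np.cross(ray(sc,(160.,377.5))[1],ray(sc,(175.8,400.8))[1]);d=np.cross(n1,n2);d/=np.linalg.norm(d);print("bar dir",d)
for z in(.183,.2,.217):print(z,"barline pts",R(ws,260.5,231,z),R(ws,267.5,325,z))
print("full tip",R(wf,318,204,.209),"heads",[R(wf,u,v,z) for u,v,z in((318.5,253.5,.2615),(318.5,221,.2115))])
```

```text
full [[0.4744670673130963, -0.15942982631712796], [0.45906340517988947, -0.25542925191455446], [0.6263588484154475, -0.28778068139859825], [0.6438613521994851, -0.1852852674059865]]
yaw -9.70657675768376 org [ 0.5953 -0.2296] res mm [[-1.1176 -1.064 ]
 [ 0.339   1.505 ]
 [ 0.0682 -2.184 ]
 [ 0.7104  1.743 ]]
spare [[0.511811707899978, 0.24955407745874178], [0.5304082486602886, 0.1540903296759606], [0.6950041353400678, 0.18319847481423623], [0.6779230348019463, 0.27993842306123073]]
yaw 10.279124566855371 org [0.6481 0.2247] res mm [[ 0.5829 -1.171 ]
 [ 1.335   1.7602]
 [-1.3406  0.5329]
 [-0.5773 -1.1221]]
tip (array([0.5219, 0.2018, 0.2104]), [np.float64(0.0014574554910703052), np.float64(0.0014574554910702737)])
tip top (array([0.5201, 0.2019, 0.2171]), [np.float64(0.0011938683940319345), np.float64(0.0011938683940320323)])
bar dir [0.978  0.1872 0.092 ]
0.183 barline pts [0.5305 0.1988 0.183 ] [0.636  0.2176 0.183 ]
0.2 barline pts [0.5255 0.2003 0.2   ] [0.6266 0.2184 0.2   ]
0.217 barline pts [0.5205 0.2019 0.217 ] [0.6173 0.2191 0.217 ]
full tip [ 0.4698 -0.2076  0.209 ] heads [array([ 0.501 , -0.2119,  0.2615]), array([ 0.4856, -0.2093,  0.2115])]
```

Both hooks fit well: the crowded one at (0.595,-0.230) with yaw -9.7° and the spare at (0.648,0.225) with yaw +10.2°. I'll grasp the brown template.

>>> {"op": "servo_tool", "data": {
  "increments": [
    [1, 0.3, 0, -0.3, -0.35],
    [1, 0.6, 0, -1, -0.35],
    [1, 0.8, -0.05, -1.7, -0.35],
    [1, 0.8, -0.05, -2.4, -0.35],
    [1, 0.8, -0.05, -3.1, -0.35],
    [1, 0.8, -0.05, -3.7, -0.35],
    [1, 0.8, -0.05, -4.2, -0.35],
    [1, 0.8, -0.05, -4.5, -0.35],
    [1, 0.8, -0.05, -4.5, -0.35],
    [1, 0.8, -0.05, -4.5, -0.35]
  ],
  "grip_force": 25
}}

```text
time: 7.97
eef_pos: [0.4928, -0.2124, 0.2733]
tcp_rot: [0.085, 0.996, 0.0, 0.001]
contact_force: [-0.5, 0.3, 0.1]
opening: 0.998
```

>>> {"op": "servo_tool", "data": {
  "increments": [
    [1, 0, 0, -0.3, 0],
    [1, 0, 0, -0.7, 0],
    [1, 0, 0, -1.1, 0],
    [1, 0, 0, -1.33, 0],
    [1, 0, 0, -1.33, 0],
    [0.7, 0, 0, -1.33, 0],
    [0.5, 0, 0, -1.33, 0],
    [0.3, 0, 0, -1.33, 0],
    [0.2, 0, 0, -1.33, 0],
    [0.2, 0, 0, -1.33, 0]
  ]
}}

```text
time: 8.8
eef_pos: [0.4936, -0.212, 0.2215]
tcp_rot: [0.085, 0.996, 0.001, 0.002]
contact_force: [1.0, 2.7, 2.7]
opening: 0.415
```

Run:
```python
from h import *
s=ctrl.get_state();print({k:np.round(v,4) for k,v in s.items() if k in("eef_pos","tcp_rot","contact_force","opening","time")})
save(ctrl.read_camera("wrist"),"g1.png")
```

```text
{'time': np.float64(8.8), 'eef_pos': array([ 0.4936, -0.212 ,  0.2215]), 'tcp_rot': array([8.510e-02, 9.964e-01, 8.000e-04, 2.300e-03]), 'contact_force': array([1.0213, 2.6718, 2.6795]), 'opening': np.float64(0.4152)}
```

View pics/g1.png

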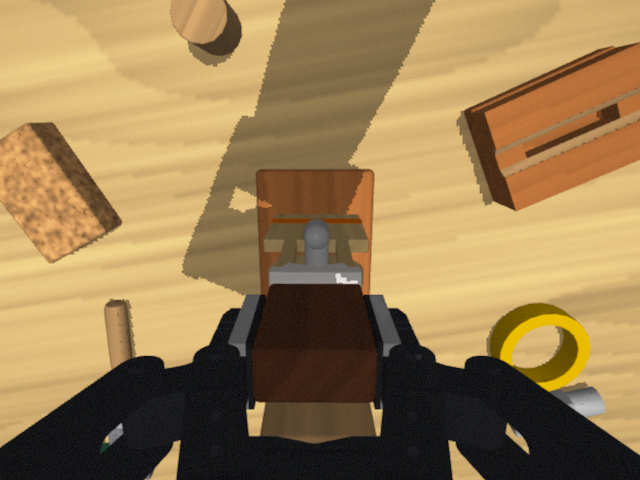

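The brown head is pinched squarely (opening 0.415, about 36 mm). I'll lift it 30 mm and draw it off along the bar.

>>> {"op": "servo_tool", "data": {
  "increments": [
    [0.2, 0, 0, 0.1, 0],
    [0.2, 0, 0, 0.25, 0],
    [0.2, 0, 0, 0.45, 0],
    [0.2, 0, 0, 0.65, 0],
    [0.2, 0, 0, 0.75, 0],
    [0.2, 0, 0, 0.75, 0],
    [0.2, -0.1, 0.015, 0.75, 0],
    [0.2, -0.25, 0.04, 0.75, 0],
    [0.2, -0.5, 0.085, 0.75, 0],
    [0.2, -0.75, 0.13, 0.75, 0]
  ]
}}

```text
time: 9.68
eef_pos: [0.4623, -0.2064, 0.2508]
tcp_rot: [0.085, 0.996, 0.001, 0.002]
contact_force: [0.4, 0.2, -1.4]
opening: 0.42
```

>>> {"op": "servo_tool", "data": {
  "increments": [
    [0.2, -0.25, 0.04, 0, 0],
    [0.2, -0.5, 0.085, 0, 0],
    [0.2, -0.75, 0.13, 0, 0],
    [0.2, -0.95, 0.16, 0, 0],
    [0.2, -1.0, 0.3, 0.1, 0],
    [0.2, -1.0, 0.7, 0.2, 0.3],
    [0.2, -0.9, 1.3, 0.2, 0.7],
    [0.2, -0.8, 2.0, 0.2, 1.2],
    [0.2, -0.6, 2.7, 0.2, 1.7],
    [0.2, -0.4, 3.4, 0.2, 2.2]
  ]
}}

```text
time: 10.52
eef_pos: [0.4464, -0.0691, 0.2594]
tcp_rot: [-0.012, 1.0, 0.001, 0.002]
contact_force: [1.3, -0.1, -1.8]
opening: 0.421
```

>>> {"op": "servo_tool", "data": {
  "increments": [
    [0.2, 0, 0.7, 0, 0.3],
    [0.2, 0, 1.4, 0, 0.7],
    [0.2, 0, 2.1, 0, 1.1],
    [0.2, 0, 2.9, 0, 1.5],
    [0.2, 0, 3.7, 0, 1.76],
    [0.2, 0, 4.5, 0, 1.76],
    [0.2, 0, 5.2, 0, 1.76],
    [0.2, 0.1, 5.8, 0, 1.76],
    [0.2, 0.3, 6.2, 0, 1.76],
    [0.2, 0.45, 6.5, 0, 1.76]
  ]
}}

```text
time: 11.35
eef_pos: [0.4644, 0.1929, 0.2599]
tcp_rot: [-0.089, 0.996, 0.001, 0.003]
contact_force: [-0.9, -0.6, -1.4]
opening: 0.421
```

>>> {"op": "servo_tool", "data": {
  "increments": [
    [0.2, 0, 0, 0, 0],
    [0.2, 0, 0, 0, 0],
    [0.2, 0, 0, 0, 0],
    [0.2, 0, 0, 0, 0],
    [0.2, 0, 0, 0, 0],
    [0.2, 0, 0, 0, 0],
    [0.2, 0, 0, 0, 0],
    [0.2, 0, 0, 0, 0],
    [0.2, 0, 0, 0, 0],
    [0.2, 0, 0, 0, 0]
  ]
}}

```text
time: 12.18
eef_pos: [0.4644, 0.1928, 0.26]
tcp_rot: [-0.089, 0.996, 0.001, 0.003]
contact_force: [-0.8, 0.1, -1.2]
opening: 0.415
```

Run:
```python
from h import *
s=ctrl.get_state();print({k:np.round(v,4) for k,v in s.items() if k in("eef_pos","tcp_rot","contact_force","opening","time")})
w=ctrl.read_camera("wrist");sc=ctrl.read_camera("scene")
A=w["frame"][200:440,140:500,::-1];B=cv2.resize(sc["frame"][110:260,330:480,::-1],(400,400),interpolation=cv2.INTER_CUBIC)
A=cv2.resize(A,(400,267));cv2.imwrite("pics/e1.png",np.hstack([np.vstack([A,np.zeros((133,400,3),np.uint8)]),B]))
import pickle;pickle.dump((w,sc),open("P2.pkl","wb"))
```

```text
{'time': np.float64(12.1833), 'eef_pos': array([0.4644, 0.1928, 0.26  ]), 'tcp_rot': array([-0.0892,  0.996 ,  0.0015,  0.0026]), 'contact_force': array([-0.8297,  0.0855, -1.2003]), 'opening': np.float64(0.4148)}
```

View pics/e1.png

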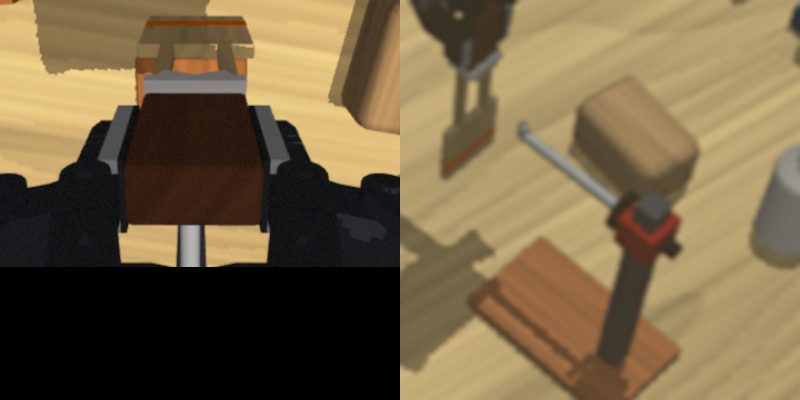

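The bar lies behind the head on the gripper's centre line, within about 1.5 mm. I'll slide in along the bar, still raised.

>>> {"op": "servo_tool", "data": {
  "increments": [
    [0.2, 0.1, 0.0, 0, 0],
    [0.2, 0.4, 0.04, 0, 0],
    [0.2, 0.8, 0.11, 0, 0],
    [0.2, 1.2, 0.18, 0, 0],
    [0.2, 1.6, 0.255, 0, 0],
    [0.2, 2.0, 0.325, 0, 0],
    [0.2, 2.4, 0.4, 0, 0],
    [0.2, 2.8, 0.47, 0, 0],
    [0.2, 3.1, 0.525, 0, 0],
    [0.2, 3.22, 0.55, 0, 0]
  ]
}}

```text
time: 13.12
eef_pos: [0.5947, 0.2149, 0.2594]
tcp_rot: [-0.089, 0.996, 0.001, 0.003]
contact_force: [-0.4, 0.2, -2.1]
opening: 0.422
```

>>> {"op": "servo_tool", "data": {
  "increments": [
    [0.2, 0, 0, -0.05, 0],
    [0.2, 0, 0, -0.15, 0],
    [0.2, 0, 0, -0.27, 0],
    [0.2, 0, 0, -0.37, 0],
    [0.2, 0, 0, -0.43, 0],
    [0.2, 0, 0, -0.46, 0],
    [0.2, 0, 0, -0.48, 0],
    [0.2, 0, 0, -0.5, 0],
    [0.2, 0, 0, -0.52, 0],
    [0.2, 0, 0, -0.54, 0]
  ]
}}

```text
time: 13.95
eef_pos: [0.5948, 0.2149, 0.2381]
tcp_rot: [-0.089, 0.996, 0.001, 0.003]
contact_force: [-0.8, 0.2, -0.5]
opening: 0.418
```

>>> {"op": "servo_tool", "data": {
  "increments": [
    [0.2, 0, 0, -0.01, 0],
    [0.2, 0, 0, -0.02, 0],
    [0.2, 0, 0, -0.03, 0],
    [0.2, 0, 0, -0.04, 0],
    [0.2, 0, 0, -0.05, 0],
    [0.2, 0, 0, -0.06, 0],
    [0.2, 0, 0, -0.07, 0],
    [0.2, 0, 0, -0.08, 0],
    [0.2, 0, 0, -0.09, 0],
    [0.2, 0, 0, -0.1, 0]
  ]
}}

```text
time: 14.78
eef_pos: [0.5949, 0.2149, 0.2341]
tcp_rot: [-0.089, 0.996, 0.001, 0.003]
contact_force: [0.3, -0.2, -1.4]
opening: 0.418
```

>>> {"op": "servo_tool", "data": {
  "increments": [
    [0.2, 0, 0, -0.01, 0],
    [0.2, 0, 0, -0.02, 0],
    [0.2, 0, 0, -0.03, 0],
    [0.2, 0, 0, -0.04, 0],
    [0.2, 0, 0, -0.05, 0],
    [0.2, 0, 0, -0.06, 0],
    [0.2, 0, 0, -0.065, 0],
    [0.2, 0, 0, -0.07, 0],
    [0.2, 0, 0, -0.07, 0],
    [0.2, 0, 0, -0.07, 0]
  ]
}}

```text
time: 15.62
eef_pos: [0.5949, 0.215, 0.2313]
tcp_rot: [-0.089, 0.996, 0.001, 0.003]
contact_force: [0.2, 0.4, -1.2]
opening: 0.416
```

>>> {"op": "servo_tool", "data": {
  "increments": [
    [0.2, 0, 0, -0.01, 0],
    [0.2, 0, 0, -0.02, 0],
    [0.2, 0, 0, -0.03, 0],
    [0.2, 0, 0, -0.04, 0],
    [0.2, 0, 0, -0.05, 0],
    [0.2, 0, 0, -0.06, 0],
    [0.2, 0, 0, -0.065, 0],
    [0.2, 0, 0, -0.07, 0],
    [0.2, 0, 0, -0.07, 0],
    [0.2, 0, 0, -0.07, 0]
  ]
}}

```text
time: 16.45
eef_pos: [0.5949, 0.215, 0.2289]
tcp_rot: [-0.089, 0.996, 0.001, 0.003]
contact_force: [-1.1, -0.8, 1.6]
opening: 0.424
```

Contact: the force went from -1.3 to +1.6 N at TCP z 0.229, so the bar is at about 0.2075, as the images suggested. I'll slide back toward the collar.

>>> {"op": "servo_tool", "data": {
  "increments": [
    [0.2, 0.03, 0.005, 0, 0],
    [0.2, 0.06, 0.01, 0, 0],
    [0.2, 0.09, 0.016, 0, 0],
    [0.2, 0.12, 0.021, 0, 0],
    [0.2, 0.15, 0.027, 0, 0],
    [0.2, 0.18, 0.032, 0, 0],
    [0.2, 0.21, 0.038, 0, 0],
    [0.2, 0.24, 0.043, 0, 0],
    [0.2, 0.26, 0.047, 0, 0],
    [0.2, 0.27, 0.049, 0, 0]
  ]
}}

```text
time: 17.28
eef_pos: [0.6059, 0.2169, 0.2288]
tcp_rot: [-0.089, 0.996, 0.001, 0.003]
contact_force: [-1.0, -0.5, 0.7]
opening: 0.421
```

>>> {"op": "servo_tool", "data": {
  "increments": [
    [0.2, 0.01, 0.002, 0, 0],
    [0.2, 0.02, 0.004, 0, 0],
    [0.2, 0.03, 0.005, 0, 0],
    [0.2, 0.04, 0.007, 0, 0],
    [0.2, 0.05, 0.009, 0, 0],
    [0.2, 0.06, 0.011, 0, 0],
    [0.2, 0.07, 0.013, 0, 0],
    [0.2, 0.07, 0.013, 0, 0],
    [0.2, 0.07, 0.013, 0, 0],
    [0.2, 0.07, 0.013, 0, 0]
  ]
}}

```text
time: 18.12
eef_pos: [0.6087, 0.2174, 0.2289]
tcp_rot: [-0.089, 0.996, 0.001, 0.003]
contact_force: [-0.3, -1.1, 0.5]
opening: 0.418
```

>>> {"op": "servo_tool", "data": {
  "increments": [
    [0.2, 0.01, 0.002, 0, 0],
    [0.2, 0.02, 0.004, 0, 0],
    [0.2, 0.03, 0.005, 0, 0],
    [0.2, 0.04, 0.007, 0, 0],
    [0.2, 0.05, 0.009, 0, 0],
    [0.2, 0.06, 0.011, 0, 0],
    [0.2, 0.07, 0.013, 0, 0],
    [0.2, 0.07, 0.013, 0, 0],
    [0.2, 0.07, 0.013, 0, 0],
    [0.2, 0.07, 0.013, 0, 0]
  ]
}}

```text
time: 18.95
eef_pos: [0.6112, 0.2179, 0.2289]
tcp_rot: [-0.089, 0.996, 0.001, 0.003]
contact_force: [-3.8, -0.6, 1.7]
opening: 0.419
```

The collar has been reached (-3.8 N). I'll ease back 1 mm to unload it, open gently and rise.

>>> {"op": "servo_tool", "data": {
  "increments": [
    [0.2, -0.02, -0.003, 0, 0],
    [0.2, -0.04, -0.006, 0, 0],
    [0.2, -0.04, -0.006, 0, 0],
    [0.45, -0.04, -0.006, 0, 0],
    [0.5, -0.04, -0.006, 0, 0],
    [0.6, -0.04, -0.006, 0, 0],
    [0.8, -0.04, -0.006, 0, 0],
    [1, -0.04, -0.006, 0, 0],
    [1, -0.04, -0.006, 0.2, 0],
    [1, -0.04, -0.006, 0.6, 0]
  ]
}}

```text
time: 19.78
eef_pos: [0.6083, 0.2174, 0.2507]
tcp_rot: [-0.089, 0.996, 0.001, 0.0]
contact_force: [-0.3, -0.6, -0.7]
opening: 1.0
```

>>> {"op": "servo_tool", "data": {
  "increments": [
    [1, 0, 0, 0.6, 0],
    [1, 0, 0, 1.4, 0],
    [1, 0, -0.3, 2.2, 0],
    [1, -0.1, -0.9, 2.7, -0.4],
    [1, -0.2, -1.7, 2.7, -0.8],
    [1, -0.4, -2.5, 2.7, -1.2],
    [1, -0.6, -3.3, 2.7, -1.6],
    [1, -0.8, -4.1, 2.7, -2],
    [1, -1, -4.9, 2.7, -2.4],
    [1, -1.2, -5.7, 2.7, -2.8]
  ]
}}

```text
time: 20.62
eef_pos: [0.5598, -0.0119, 0.3597]
tcp_rot: [0.034, 0.999, 0.001, 0.001]
contact_force: [0.7, -0.0, -0.1]
opening: 0.998
```

>>> {"op": "servo_tool", "data": {
  "increments": [
    [1, -0.2, -0.8, 0, -0.4],
    [1, -0.4, -1.6, 0, -0.8],
    [1, -0.5, -2.4, 0, -1.2],
    [1, -0.6, -3.2, 0, -1.2],
    [1, -0.7, -3.9, 0, -1.2],
    [1, -0.7, -4.3, 0, -1.2],
    [1, -0.7, -4.5, 0, -1.2],
    [1, -0.7, -4.5, 0, -1.2],
    [1, -0.7, -4.5, 0, -1.2],
    [1, -0.7, -4.5, 0, -1.2]
  ]
}}

```text
time: 21.45
eef_pos: [0.532, -0.1908, 0.36]
tcp_rot: [0.085, 0.996, 0.001, 0.001]
contact_force: [-0.1, 0.3, 1.1]
opening: 1.001
```

Run:
```python
from h import *
np.set_printoptions(precision=4,suppress=True)
s=ctrl.get_state();print({k:np.round(v,4) for k,v in s.items() if k in("eef_pos","tcp_rot","contact_force","opening","time")})
w=ctrl.read_camera("wrist");sc=ctrl.read_camera("scene")
for q,z in (("rear_head",.2365),("front_a_head",.2365),):
    print(q,[(np.round(x["centre"],1).tolist(),round(x["conf"],2),at_z(w,x["centre"],z)) for x in ctrl.landmark_of(w,q)[:2]])
print("b scene",[(x["centre"],x["conf"],at_z(sc,x["centre"],.244)) for x in ctrl.landmark_of(sc,"front_b_head")])
A=cv2.resize(w["frame"][:,:,::-1],(400,300));B=cv2.resize(sc["frame"][110:260,330:480,::-1],(400,400),interpolation=cv2.INTER_CUBIC)
cv2.imwrite("pics/e2.png",np.hstack([np.vstack([A,np.zeros((100,400,3),np.uint8)]),B]))
```

```text
{'time': np.float64(21.45), 'eef_pos': array([ 0.532 , -0.1908,  0.36  ]), 'tcp_rot': array([0.0853, 0.9964, 0.0012, 0.0012]), 'contact_force': array([-0.0874,  0.3427,  1.1071]), 'opening': np.float64(1.0005)}
rear_head [([257.7, 275.0], 0.86, array([ 0.547 , -0.2207,  0.2365]))]
front_a_head [([219.7, 271.4], 0.59, array([ 0.5207, -0.2179,  0.2365]))]
b scene [([176.3, 414.0], 0.69, array([0.6207, 0.2209, 0.244 ]))]
```

View pics/e2.png

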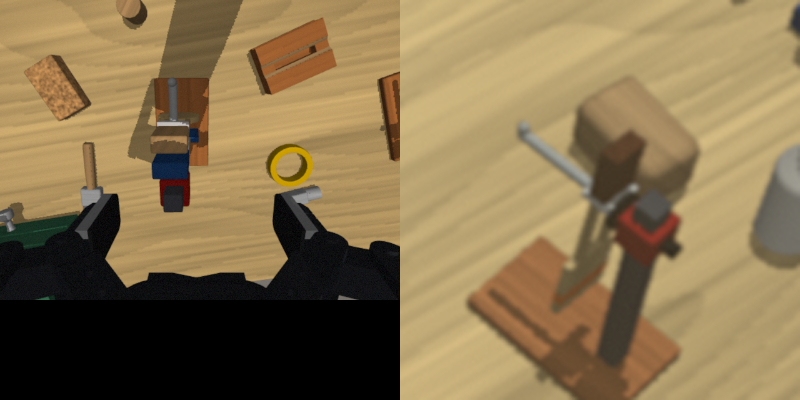

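Brown hangs upright at the collar on the spare hook (right half of the picture), and pale is now foremost on the crowded hook at about (0.522,-0.217). I'll grasp the pale one.

>>> {"op": "servo_tool", "data": {
  "increments": [
    [1, -0.1, -0.35, -0.2, 0],
    [1, -0.24, -0.65, -0.7, 0],
    [1, -0.24, -0.65, -1.3, 0],
    [1, -0.24, -0.65, -1.9, 0],
    [1, -0.24, -0.65, -2.4, 0],
    [1, -0.24, -0.65, -2.8, 0],
    [1, -0.24, -0.65, -3.2, 0],
    [1, -0.24, -0.65, -3.45, 0],
    [1, -0.24, -0.65, -3.45, 0],
    [0.7, -0.24, -0.65, -3.45, 0]
  ],
  "grip_force": 25
}}

```text
time: 22.53
eef_pos: [0.5223, -0.2168, 0.2217]
tcp_rot: [0.085, 0.996, 0.001, 0.001]
contact_force: [0.4, 0.7, -0.4]
opening: 0.885
```

>>> {"op": "servo_tool", "data": {
  "increments": [
    [0.5, 0, 0, 0, 0],
    [0.3, 0, 0, 0, 0],
    [0.2, 0, 0, 0, 0],
    [0.2, 0, 0, 0, 0],
    [0.2, 0, 0, 0.1, 0],
    [0.2, 0, 0, 0.25, 0],
    [0.2, 0, 0, 0.45, 0],
    [0.2, 0, 0, 0.65, 0],
    [0.2, 0, 0, 0.75, 0],
    [0.2, 0, 0, 0.75, 0]
  ]
}}

```text
time: 23.37
eef_pos: [0.5231, -0.2173, 0.2537]
tcp_rot: [0.085, 0.996, 0.0, 0.002]
contact_force: [0.2, 0.2, -1.0]
opening: 0.42
```

>>> {"op": "servo_tool", "data": {
  "increments": [
    [0.2, -0.1, 0.017, 0, 0],
    [0.2, -0.3, 0.05, 0, 0],
    [0.2, -0.6, 0.1, 0, 0],
    [0.2, -0.9, 0.155, 0, 0],
    [0.2, -1.2, 0.205, 0, 0],
    [0.2, -1.5, 0.255, 0, 0],
    [0.2, -1.8, 0.31, 0, 0],
    [0.2, -2.05, 0.35, 0, 0],
    [0.2, -2.2, 0.38, 0, 0],
    [0.2, -2.2, 0.5, 0, 0]
  ]
}}

```text
time: 24.2
eef_pos: [0.4339, -0.1974, 0.2536]
tcp_rot: [0.086, 0.996, 0.0, 0.002]
contact_force: [0.3, -0.0, -1.0]
opening: 0.42
```

>>> {"op": "servo_tool", "data": {
  "increments": [
    [0.2, 0, 0.4, 0.1, 0.3],
    [0.2, 0.1, 1.1, 0.15, 0.7],
    [0.2, 0.2, 1.8, 0.15, 1.1],
    [0.2, 0.3, 2.6, 0.15, 1.5],
    [0.2, 0.4, 3.4, 0.15, 1.9],
    [0.2, 0.5, 4.2, 0.15, 2.3],
    [0.2, 0.6, 5, 0.15, 2.7],
    [0.2, 0.6, 5.8, 0.15, 3.1],
    [0.2, 0.6, 6.6, 0.15, 3.5],
    [0.2, 0.6, 7.4, 0.15, 4]
  ]
}}

```text
time: 25.03
eef_pos: [0.4578, 0.1007, 0.2597]
tcp_rot: [-0.09, 0.996, 0.001, 0.002]
contact_force: [1.5, -0.6, -1.3]
opening: 0.417
```

>>> {"op": "servo_tool", "data": {
  "increments": [
    [0.2, 0.05, 0.6, 0, 0],
    [0.2, 0.1, 1.2, 0, 0],
    [0.2, 0.15, 1.75, 0, 0],
    [0.2, 0.165, 2.1, 0, 0],
    [0.2, 0.165, 2.25, 0, 0],
    [0.2, 0.165, 2.27, 0, 0],
    [0.2, 0.165, 2.27, 0, 0],
    [0.2, 0.165, 2.27, 0, 0],
    [0.2, 0.165, 2.27, 0, 0],
    [0.2, 0.165, 2.27, 0, 0]
  ]
}}

```text
time: 25.87
eef_pos: [0.4645, 0.1907, 0.2597]
tcp_rot: [-0.089, 0.996, 0.001, 0.002]
contact_force: [-0.1, -0.1, -1.7]
opening: 0.416
```

>>> {"op": "servo_tool", "data": {
  "increments": [
    [0.2, 0.1, 0.018, 0, 0],
    [0.2, 0.35, 0.063, 0, 0],
    [0.2, 0.7, 0.126, 0, 0],
    [0.2, 1.05, 0.19, 0, 0],
    [0.2, 1.4, 0.25, 0, 0],
    [0.2, 1.75, 0.315, 0, 0],
    [0.2, 2.1, 0.378, 0, 0],
    [0.2, 2.4, 0.43, 0, 0],
    [0.2, 2.55, 0.458, 0, 0],
    [0.2, 2.6, 0.467, 0, 0]
  ]
}}

```text
time: 26.7
eef_pos: [0.5698, 0.2092, 0.2592]
tcp_rot: [-0.089, 0.996, 0.001, 0.002]
contact_force: [-1.1, -0.7, -1.6]
opening: 0.419
```

>>> {"op": "servo_tool", "data": {
  "increments": [
    [0.2, 0, 0, -0.1, 0],
    [0.2, 0, 0, -0.25, 0],
    [0.2, 0, 0, -0.4, 0],
    [0.2, 0, 0, -0.5, 0],
    [0.2, 0, 0, -0.57, 0],
    [0.2, 0, 0, -0.61, 0],
    [0.2, 0, 0, -0.64, 0],
    [0.2, 0, 0, -0.66, 0],
    [0.2, 0, 0, -0.68, 0],
    [0.2, 0, 0, -0.7, 0]
  ]
}}

```text
time: 27.53
eef_pos: [0.57, 0.2093, 0.2315]
tcp_rot: [-0.089, 0.996, 0.001, 0.003]
contact_force: [0.4, -0.1, -1.8]
opening: 0.424
```

>>> {"op": "servo_tool", "data": {
  "increments": [
    [0.2, 0, 0.01, -0.01, 0],
    [0.2, 0, 0.02, -0.02, 0],
    [0.2, 0, 0.025, -0.03, 0],
    [0.2, 0, 0.025, -0.04, 0],
    [0.2, 0, 0.025, -0.05, 0],
    [0.2, 0, 0.025, -0.055, 0],
    [0.2, 0, 0.025, -0.06, 0],
    [0.2, 0, 0.025, -0.065, 0],
    [0.2, 0, 0.025, -0.065, 0],
    [0.2, 0, 0.025, -0.065, 0]
  ]
}}

```text
time: 28.37
eef_pos: [0.5702, 0.2103, 0.2305]
tcp_rot: [-0.089, 0.996, 0.001, 0.003]
contact_force: [-2.7, -0.2, 5.4]
opening: 0.421
```

Contact again, at 0.2305, with about 7 N of preload. I'll relax that slightly and slide back towards brown.

>>> {"op": "servo_tool", "data": {
  "increments": [
    [0.2, 0, 0, 0, 0],
    [0.2, 0.03, 0.005, 0, 0],
    [0.2, 0.06, 0.011, -0.005, 0],
    [0.2, 0.09, 0.016, -0.005, 0],
    [0.2, 0.12, 0.021, -0.005, 0],
    [0.2, 0.15, 0.027, -0.005, 0],
    [0.2, 0.18, 0.032, -0.005, 0],
    [0.2, 0.21, 0.038, -0.005, 0],
    [0.2, 0.23, 0.041, -0.005, 0],
    [0.2, 0.24, 0.043, -0.005, 0]
  ]
}}

```text
time: 29.2
eef_pos: [0.5799, 0.2118, 0.2304]
tcp_rot: [-0.089, 0.996, 0.0, 0.003]
contact_force: [-3.3, -4.3, 4.6]
opening: 0.418
```

>>> {"op": "servo_tool", "data": {
  "increments": [
    [0.2, 0.01, 0.002, 0, 0],
    [0.2, 0.02, 0.004, 0, 0],
    [0.2, 0.03, 0.005, 0, 0],
    [0.2, 0.04, 0.007, 0, 0],
    [0.2, 0.05, 0.009, 0, 0],
    [0.2, 0.06, 0.011, 0, 0],
    [0.2, 0.07, 0.013, 0, 0],
    [0.2, 0.07, 0.013, 0, 0],
    [0.2, 0.07, 0.013, 0, 0],
    [0.2, 0.07, 0.013, 0, 0]
  ]
}}

```text
time: 30.03
eef_pos: [0.5828, 0.2123, 0.2304]
tcp_rot: [-0.089, 0.996, 0.0, 0.003]
contact_force: [-3.2, -2.4, 4.3]
opening: 0.42
```

>>> {"op": "servo_tool", "data": {
  "increments": [
    [0.2, 0.005, -0.01, 0.005, 0],
    [0.2, 0.01, -0.02, 0.005, 0],
    [0.2, 0.015, -0.03, 0.005, 0],
    [0.2, 0.02, -0.038, 0.005, 0],
    [0.2, 0.02, -0.038, 0.005, 0],
    [0.2, 0.03, -0.036, 0.005, 0],
    [0.2, 0.04, -0.034, 0.005, 0],
    [0.2, 0.05, -0.032, 0.005, 0],
    [0.2, 0.05, -0.032, 0.005, 0],
    [0.2, 0.05, -0.032, 0.005, 0]
  ]
}}

```text
time: 30.87
eef_pos: [0.5847, 0.2115, 0.2306]
tcp_rot: [-0.089, 0.996, 0.001, 0.003]
contact_force: [-2.8, 3.7, 1.5]
opening: 0.419
```

>>> {"op": "servo_tool", "data": {
  "increments": [
    [0.2, 0.01, 0.01, 0, 0],
    [0.2, 0.02, 0.012, 0, 0],
    [0.2, 0.03, 0.014, 0, 0],
    [0.2, 0.04, 0.016, 0, 0],
    [0.2, 0.05, 0.018, 0, 0],
    [0.2, 0.06, 0.02, 0, 0],
    [0.2, 0.06, 0.02, 0, 0],
    [0.2, 0.06, 0.02, 0, 0],
    [0.2, 0.06, 0.02, 0, 0],
    [0.2, 0.06, 0.02, 0, 0]
  ]
}}

```text
time: 31.7
eef_pos: [0.586, 0.2118, 0.2306]
tcp_rot: [-0.089, 0.996, 0.0, 0.001]
contact_force: [-6.5, 0.2, 3.7]
opening: 0.415
```

Pale is up against brown (-6.5 N in x). I'll ease off, open and rise clear.

>>> {"op": "servo_tool", "data": {
  "increments": [
    [0.2, -0.01, -0.002, 0, 0],
    [0.2, -0.025, -0.004, 0, 0],
    [0.2, -0.03, -0.005, 0.005, 0],
    [0.2, -0.03, -0.005, 0.005, 0],
    [0.4, -0.03, -0.005, 0.005, 0],
    [0.5, -0.03, -0.005, 0.005, 0],
    [0.6, -0.03, -0.005, 0.005, 0],
    [0.8, -0.03, -0.005, 0.005, 0],
    [1, -0.03, -0.005, 0.005, 0],
    [1, -0.03, -0.005, 0.1, 0]
  ]
}}

```text
time: 32.53
eef_pos: [0.5844, 0.2112, 0.2336]
tcp_rot: [-0.089, 0.996, -0.0, 0.0]
contact_force: [0.2, 0.7, 0.2]
opening: 0.985
```

>>> {"op": "servo_tool", "data": {
  "increments": [
    [1, 0, 0, 0.4, 0],
    [1, 0, 0, 1.1, 0],
    [1, 0, 0, 1.9, 0],
    [1, 0, 0, 2.7, 0],
    [1, 0, 0, 3.2, 0],
    [1, -0.5, 0, 3.4, 0],
    [1, -1, -0.2, 3.4, 0],
    [1, -1.5, -0.5, 3.4, 0],
    [1, -1.7, -0.9, 3.4, 0],
    [1, -1.7, -1, 3.4, 0]
  ]
}}

```text
time: 33.37
eef_pos: [0.5152, 0.1701, 0.3707]
tcp_rot: [-0.088, 0.996, -0.0, 0.001]
contact_force: [-0.2, 0.6, 0.5]
opening: 1.001
```

Run:
```python
from h import *
np.set_printoptions(precision=4,suppress=True)
s=ctrl.get_state();print({k:np.round(v,4) for k,v in s.items() if k in("eef_pos","tcp_rot","contact_force","opening","time")})
w=ctrl.read_camera("wrist")
c,sn=np.cos(np.radians(10.2)),np.sin(np.radians(10.2))
for q in("front_a_head","front_b_head"):
    for x in ctrl.landmark_of(w,q)[:1]:
        X=at_z(w,x["centre"],.244);d=X[:2]-[.648,.2247];print(q,x["centre"],round(x["conf"],2),X,"hook",c*d[0]+sn*d[1],-sn*d[0]+c*d[1])
t=ctrl.read_camera("top");x=ctrl.landmark_of(t,"stand")[0];print("stand",x,at_z(t,x["centre"],0),at_z(w,ctrl.landmark_of(w,"stand")[0]["centre"],0) if ctrl.landmark_of(w,"stand") else None)
save(w,"w3.png")
```

```text
{'time': np.float64(33.3667), 'eef_pos': array([0.5152, 0.1701, 0.3707]), 'tcp_rot': array([-0.0885,  0.9961, -0.0004,  0.0011]), 'contact_force': array([-0.1605,  0.5664,  0.4873]), 'opening': np.float64(1.0011)}
front_a_head [328.5, 353.6] 0.82 [0.5836 0.2103 0.244 ] hook -0.0659830983818229 -0.0028077015245801824
front_b_head [358.4, 358.7] 0.56 [0.6069 0.2189 0.244 ] hook -0.041484524100105086 0.0016005934328815873
stand {'centre': [279.8, 326.4], 'conf': 0.85} [ 0.4715 -0.0008  0.    ] [ 0.4681 -0.009   0.    ]
```

View pics/w3.png

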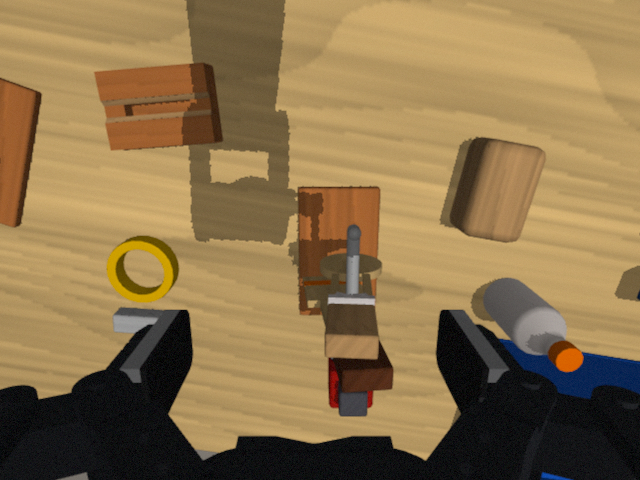

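Pale and brown both hang at the back of the spare bar, at hook x -0.066 and -0.041 with y within 3 mm. Brown is turned slightly. On the way to blue I'll look at the stand from close range.

>>> {"op": "servo_tool", "data": {
  "increments": [
    [1, -0.2, -0.4, 0, -0.2],
    [1, -0.5, -1.1, 0, -0.6],
    [1, -0.9, -1.9, 0, -1],
    [1, -1.1, -2.7, 0, -1.4],
    [1, -1.3, -3.5, 0, -1.8],
    [1, -1.4, -4.1, 0, -2],
    [1, -1.4, -4.4, 0, -2],
    [1, -1.4, -4.5, 0, -2],
    [1, -1.4, -4.5, 0, -2],
    [1, -1.4, -4.5, 0, -2]
  ]
}}

```text
time: 34.55
eef_pos: [0.4611, -0.0079, 0.3692]
tcp_rot: [-0.002, 1.0, 0.0, -0.0]
contact_force: [0.4, 0.8, -0.3]
opening: 1.0
```

Run:
```python
from h import *
import pickle
np.set_printoptions(precision=4,suppress=True)
s=ctrl.get_state();print(s["eef_pos"],s["time"])
w=ctrl.read_camera("wrist");pickle.dump(w,open("Pst.pkl","wb"))
x=ctrl.landmark_of(w,"stand")[0];print(x,at_z(w,x["centre"],0))
u,v=proj(w,[.469,-.009,.046]);x0,y0=int(u)-100,max(int(v)-75,0);print(x0,y0)
save(w,"st.png",(x0,y0,x0+200,y0+150),4)
```

```text
[ 0.4611 -0.0079  0.3692] 34.55
{'centre': [182.6, 313.4], 'conf': 0.91} [ 0.4679 -0.0094  0.    ]
213 114
```

View pics/st.png

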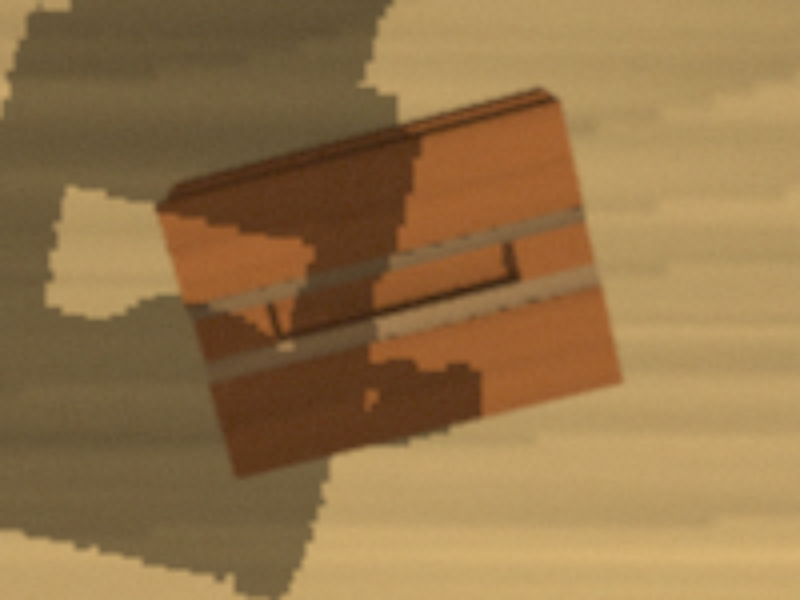

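The stand's top face has corners at crop pixels (160,207), (558,97), (622,381) and (236,477), and the slot's mid line runs from (205,338) to (590,245).

Run:
```python
from h import *
import pickle
np.set_printoptions(precision=4,suppress=True)
w=pickle.load(open("Pst.pkl","rb"))
f=lambda x,y,z=.046:at_z(w,(114+(y+.5)/4-.5,213+(x+.5)/4-.5),z)[:2]
C=np.array([f(160,207),f(558,97),f(622,381),f(236,477)]);print(C,C.mean(0))
print("sizes",[np.linalg.norm(C[i]-C[(i+1)%4]) for i in range(4)])
for a,b in((C[0],C[1]),(C[3],C[2]),(f(205,338),f(590,245)),(f(197,298),f(580,207)),(f(212,382),f(600,287))):
    d=b-a;print("yaw of y axis",np.degrees(np.arctan2(-d[0],d[1])),"mid",(a+b)/2)
# slot ends
print(f(268,303),f(505,243),f(520,278),f(285,338))
```

```text
[[ 0.442  -0.0766]
 [ 0.4119  0.0325]
 [ 0.4905  0.0531]
 [ 0.5194 -0.0575]] [ 0.4659 -0.0121]
sizes [np.float64(0.11313388475710986), np.float64(0.08124039152042756), np.float64(0.11427969192912397), np.float64(0.07971041092420614)]
yaw of y axis 15.403474838865339 mid [ 0.4269 -0.022 ]
yaw of y axis 14.625078486940012 mid [ 0.5049 -0.0022]
yaw of y axis 13.895368862463833 mid [ 0.4653 -0.0113]
yaw of y axis 13.589723114474777 mid [ 0.4544 -0.0138]
yaw of y axis 14.176806618500287 mid [ 0.4775 -0.0089]
[ 0.4686 -0.0472] [0.4515 0.019 ] [0.4612 0.0234] [ 0.4785 -0.0426]
```

>>> {"op": "servo_tool", "data": {
  "increments": [
    [1, 0.1, -0.3, -0.1, -0.2],
    [1, 0.4, -0.9, -0.3, -0.5],
    [1, 0.7, -1.7, -0.3, -0.9],
    [1, 1.1, -2.5, -0.3, -1.3],
    [1, 1.5, -3.3, -0.3, -1.7],
    [1, 1.8, -4.1, -0.3, -1.92],
    [1, 2.1, -4.8, -0.3, -1.92],
    [1, 2.15, -5.2, -0.4, -1.92],
    [1, 2.17, -5.34, -0.8, -1.92],
    [1, 2.17, -5.34, -1.4, -1.92]
  ]
}}

```text
time: 35.48
eef_pos: [0.549, -0.2232, 0.3146]
tcp_rot: [0.082, 0.997, -0.001, 0.002]
contact_force: [0.0, 0.1, 0.9]
opening: 1.003
```

Run:
```python
from h import *
np.set_printoptions(precision=4,suppress=True)
s=ctrl.get_state();print(s["eef_pos"],s["tcp_rot"],s["time"])
w=ctrl.read_camera("wrist")
for q,z in (("rear_head",.2365),):
    print(q,[(np.round(x["centre"],1).tolist(),round(x["conf"],2),at_z(w,x["centre"],z)) for x in ctrl.landmark_of(w,q)[:2]])
```

```text
[ 0.549  -0.2232  0.3146] [ 0.082   0.9966 -0.0009  0.002 ] 35.4833
rear_head [([232.9, 318.7], 0.71, array([ 0.5391, -0.2201,  0.2365]))]
```

```bash
cat >> h.py <<'E'
def bluehead(w):
    s=ctrl.get_state();hsv=cv2.cvtColor(w["frame"],cv2.COLOR_RGB2HSV)
    m=((hsv[...,0]>100)&(hsv[...,0]<130)&(hsv[...,1]>100)&(hsv[...,2]>25)).astype(np.uint8);m[:,:200]=0;m[:,440:]=0
    n,l,st,c=cv2.connectedComponentsWithStats(m);out=[]
    for i in np.argsort(-st[1:,4])[:3]+1:
        x,y,ww,h,a=st[i];cc=l[:, :]==i;col=int(round(c[i][0]));out.append((st[i].tolist(),np.round(c[i],1).tolist()))
    i=1+int(np.argmax(st[1:,4]));R=np.nonzero((l==i)[:, int(c[i][0])-8:int(c[i][0])+9].sum(1)>8)[0]
    G=w["frame"][R[0]-6:R[-1]+8:2,int(c[i][0])];V=cv2.cvtColor(w["frame"],cv2.COLOR_RGB2GRAY)[R[0]-6:R[-1]+8,int(c[i][0])-3:int(c[i][0])+4].mean(1)
    return out,(R[0],R[-1]),np.round(V).astype(int).tolist(),R[0]-6
E
python3 - <<'E'
from h import *
np.set_printoptions(precision=4,suppress=True)
w=ctrl.read_camera("wrist");o,R,V,r0=bluehead(w);print(o,R,r0,V)
c=o[0][1][0]
print("far top",at_z(w,(R[1]+.5,c),.2615),"near bottom",at_z(w,(R[0]-.5,c),.2115))
save(w,"b.png")
E
```

```text
[([278, 235, 73, 59, 4009], [313.7, 265.2]), ([275, 200, 31, 24, 560], [290.5, 210.7]), ([322, 201, 30, 23, 512], [336.5, 211.3])] (np.int64(236), np.int64(293)) 230 [199, 200, 202, 204, 165, 57, 27, 30, 28, 32, 30, 30, 31, 32, 31, 32, 29, 28, 27, 29, 29, 28, 29, 29, 29, 28, 27, 29, 30, 28, 29, 31, 36, 38, 34, 38, 37, 39, 38, 36, 36, 37, 36, 38, 35, 37, 35, 35, 37, 37, 35, 38, 37, 37, 36, 37, 35, 34, 38, 35, 36, 36, 35, 34, 36, 28, 34, 36, 33, 34, 37]
far top [ 0.5566 -0.2227  0.2615] near bottom [ 0.5412 -0.22    0.2115]
```

Blue's head edges put its centre at x≈0.548, which agrees with the earlier views. I'll descend and grasp it.

>>> {"op": "servo_tool", "data": {
  "increments": [
    [1, -0.02, 0.04, -0.3, -0.07],
    [1, -0.02, 0.04, -0.7, -0.07],
    [1, -0.02, 0.04, -1.2, -0.07],
    [1, -0.02, 0.04, -1.7, -0.07],
    [1, -0.02, 0.04, -2.1, -0.07],
    [1, -0.02, 0.04, -2.33, -0.07],
    [1, -0.02, 0.04, -2.33, -0.07],
    [0.7, -0.02, 0.04, -2.33, -0.07],
    [0.5, -0.02, 0.04, -2.33, -0.07],
    [0.3, -0.02, 0.04, -2.33, -0.07]
  ],
  "grip_force": 25
}}

```text
time: 36.47
eef_pos: [0.5468, -0.219, 0.2189]
tcp_rot: [0.084, 0.996, 0.001, -0.001]
contact_force: [-0.6, 0.6, 0.7]
opening: 0.601
```

>>> {"op": "servo_tool", "data": {
  "increments": [
    [0.2, 0, 0, 0, 0],
    [0.2, 0, 0, 0, 0],
    [0.2, 0, 0, 0, 0],
    [0.2, 0, 0, 0.1, 0],
    [0.2, 0, 0, 0.2, 0],
    [0.2, 0, 0, 0.35, 0],
    [0.2, 0, 0, 0.5, 0],
    [0.2, 0, 0, 0.65, 0],
    [0.2, 0, 0, 0.72, 0],
    [0.2, 0, 0, 0.75, 0]
  ]
}}

```text
time: 37.3
eef_pos: [0.5472, -0.2191, 0.25]
tcp_rot: [0.084, 0.996, 0.001, -0.001]
contact_force: [0.5, 0.3, -1.8]
opening: 0.418
```

>>> {"op": "servo_tool", "data": {
  "increments": [
    [0.2, -0.1, -0.02, 0, 0],
    [0.2, -0.3, 0.01, 0, 0],
    [0.2, -0.65, 0.065, 0, 0],
    [0.2, -1.0, 0.125, 0, 0],
    [0.2, -1.35, 0.185, 0, 0],
    [0.2, -1.7, 0.245, 0, 0],
    [0.2, -2.05, 0.305, 0, 0],
    [0.2, -2.4, 0.365, 0, 0],
    [0.2, -2.7, 0.415, 0, 0],
    [0.2, -2.9, 0.45, 0, 0]
  ]
}}

```text
time: 38.13
eef_pos: [0.4294, -0.2006, 0.2495]
tcp_rot: [0.084, 0.996, 0.001, -0.001]
contact_force: [0.3, 0.1, -1.9]
opening: 0.414
```

>>> {"op": "servo_tool", "data": {
  "increments": [
    [0.2, 0, 0.3, 0.1, 0.5],
    [0.2, 0, 0.8, 0.1, 1.2],
    [0.2, 0, 1.5, 0.1, 1.9],
    [0.2, 0.1, 2.2, 0.1, 2.6],
    [0.2, 0.2, 2.9, 0.1, 3.3],
    [0.2, 0.4, 3.5, 0.1, 4.0],
    [0.2, 0.6, 4.0, 0.1, 4.5],
    [0.2, 0.75, 4.4, 0.1, 4.85],
    [0.2, 0.8, 4.6, 0.1, 4.85],
    [0.2, 0.8, 4.6, 0.1, 4.85]
  ]
}}

```text
time: 38.97
eef_pos: [0.4615, -0.0149, 0.2536]
tcp_rot: [-0.128, 0.992, 0.001, -0.001]
contact_force: [0.4, 0.0, -2.2]
opening: 0.417
```

Run:
```python
from h import *
np.set_printoptions(precision=4,suppress=True)
s=ctrl.get_state();print({k:np.round(v,4) for k,v in s.items() if k in("eef_pos","tcp_rot","contact_force","opening","time")})
w=ctrl.read_camera("wrist");o,R,V,r0=bluehead(w);print(o,R,r0,V)
z=s["eef_pos"][2]+.0173;c=o[0][1][0]
print("far top",at_z(w,(R[1]+.5,c),z+.025),"near bottom",at_z(w,(R[0]-.5,c),z-.025))
save(w,"st2.png",(120,0,520,480),1.25)
import pickle;pickle.dump(w,open("Pst2.pkl","wb"))
```

```text
{'time': np.float64(38.9667), 'eef_pos': array([ 0.4615, -0.0149,  0.2536]), 'tcp_rot': array([-0.1284,  0.9917,  0.0009, -0.0013]), 'contact_force': array([ 0.4048,  0.0404, -2.2004]), 'opening': np.float64(0.417)}
[([251, 292, 127, 120, 13714], [313.9, 354.2]), ([261, 220, 104, 38, 3189], [312.5, 237.5]), ([211, 354, 1, 1, 1], [211.0, 354.0])] (np.int64(292), np.int64(410)) 286 [135, 136, 138, 138, 127, 88, 31, 34, 32, 32, 34, 31, 33, 37, 33, 32, 33, 33, 31, 33, 34, 34, 34, 32, 35, 32, 33, 34, 34, 35, 35, 34, 37, 35, 31, 34, 33, 33, 32, 33, 33, 32, 31, 31, 32, 33, 34, 34, 34, 34, 33, 34, 35, 32, 32, 32, 34, 31, 33, 33, 34, 34, 34, 33, 34, 33, 32, 33, 34, 34, 33, 33, 36, 39, 41, 44, 43, 43, 44, 45, 43, 43, 46, 45, 45, 45, 45, 44, 44, 44, 44, 45, 45, 45, 44, 45, 44, 43, 45, 45, 45, 44, 44, 42, 43, 44, 44, 43, 43, 43, 44, 44, 45, 44, 44, 44, 43, 42, 45, 44, 44, 42, 43, 44, 40, 64, 144, 192, 193, 192, 190, 185]
far top [ 0.4693 -0.0138  0.2959] near bottom [ 0.4549 -0.0175  0.2459]
```

View pics/st2.png

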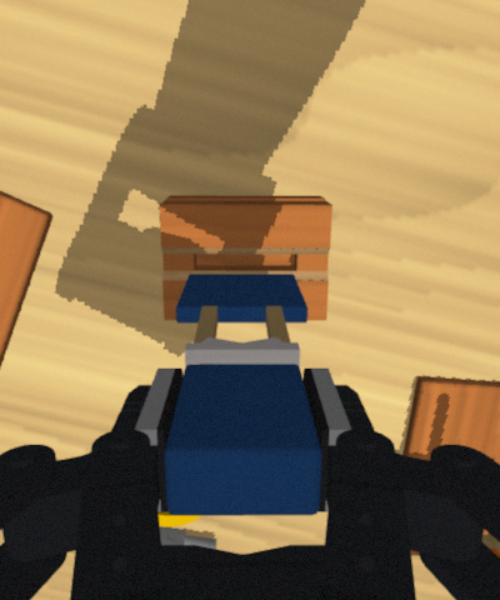

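The blue board is square to the slot (slot level in the tool's frame) with the head centred in the pads. I'll compute the slot centre from this view before lowering.

Run:
```python
from h import *
import pickle
np.set_printoptions(precision=4,suppress=True)
w=pickle.load(open("Pst2.pkl","rb"));f=lambda x,y,z:at_z(w,(y/1.25,120+x/1.25),z)[:2]
print("slot mid",f(245.5,263,.046),"stand top corners mean",np.mean([f(163,204,.046),f(331,204,.046),f(327,320,.046),f(165,320,.046)],0))
a,b=f(162,249,.046),f(330,248.5,.046);d=b-a;print("yaw",np.degrees(np.arctan2(-d[0],d[1])))
a,b=f(163,275,.046),f(328,275,.046);print("far band mid",(a+b)/2,"near band mid",f(246,249,.046))
g=cv2.cvtColor(w["frame"],cv2.COLOR_RGB2GRAY)[155:262,300:304].mean(1);print(g.astype(int).tolist())
```

```text
slot mid [ 0.4658 -0.0121] stand top corners mean [ 0.4662 -0.0113]
yaw 14.943697803673984
far band mid [ 0.4739 -0.0099] near band mid [ 0.4563 -0.0142]
[105, 89, 56, 66, 75, 67, 51, 53, 59, 72, 78, 77, 79, 79, 80, 81, 80, 79, 77, 79, 78, 79, 79, 77, 78, 77, 75, 74, 76, 79, 80, 81, 81, 81, 79, 77, 79, 78, 77, 77, 79, 79, 79, 82, 88, 88, 86, 82, 79, 75, 74, 72, 73, 72, 72, 71, 70, 64, 53, 54, 54, 74, 97, 100, 72, 30, 35, 32, 31, 35, 32, 35, 33, 32, 31, 31, 30, 29, 34, 31, 31, 32, 33, 34, 32, 32, 29, 32, 33, 34, 35, 44, 46, 43, 44, 44, 45, 43, 44, 41, 43, 43, 87, 161, 199, 199, 200]
```

>>> {"op": "servo_tool", "data": {
  "increments": [
    [0.2, 0.05, 0.05, 0, 0],
    [0.2, 0.09, 0.09, -0.1, 0],
    [0.2, 0.09, 0.09, -0.3, 0],
    [0.2, 0.09, 0.09, -0.6, 0],
    [0.2, 0.09, 0.09, -0.9, 0],
    [0.2, 0.09, 0.09, -1.15, 0],
    [0.2, 0.09, 0.09, -1.32, 0],
    [0.2, 0.09, 0.09, -1.4, 0],
    [0.2, 0.09, 0.09, -1.43, 0],
    [0.2, 0.09, 0.09, -1.43, 0]
  ]
}}

```text
time: 39.85
eef_pos: [0.4649, -0.0124, 0.1961]
tcp_rot: [-0.128, 0.992, 0.001, -0.002]
contact_force: [0.1, 0.2, -2.7]
opening: 0.419
```

>>> {"op": "servo_tool", "data": {
  "increments": [
    [0.2, 0, 0, -0.02, 0],
    [0.2, 0, 0, -0.05, 0],
    [0.2, 0, 0, -0.08, 0],
    [0.2, 0, 0, -0.11, 0],
    [0.2, 0, 0, -0.14, 0],
    [0.2, 0, 0, -0.17, 0],
    [0.2, 0, 0, -0.2, 0],
    [0.2, 0, 0, -0.22, 0],
    [0.2, 0, 0, -0.24, 0],
    [0.2, 0, 0, -0.25, 0]
  ]
}}

```text
time: 40.68
eef_pos: [0.4649, -0.0123, 0.1859]
tcp_rot: [-0.128, 0.992, 0.001, -0.002]
contact_force: [-0.6, -0.2, -1.7]
opening: 0.416
```

>>> {"op": "servo_tool", "data": {
  "increments": [
    [0.2, 0, 0, -0.04, 0],
    [0.2, 0, 0, -0.08, 0],
    [0.2, 0, 0, -0.12, 0],
    [0.2, 0, 0, -0.16, 0],
    [0.2, 0, 0, -0.2, 0],
    [0.2, 0, 0, -0.24, 0],
    [0.2, 0, 0, -0.28, 0],
    [0.2, 0, 0, -0.32, 0],
    [0.2, 0, 0, -0.35, 0],
    [0.2, 0, 0, -0.36, 0]
  ]
}}

```text
time: 41.52
eef_pos: [0.4647, -0.0123, 0.1712]
tcp_rot: [-0.128, 0.992, 0.001, -0.002]
contact_force: [0.3, 0.1, -1.4]
opening: 0.419
```

>>> {"op": "servo_tool", "data": {
  "increments": [
    [0.2, 0, 0, -0.02, 0],
    [0.2, 0, 0, -0.04, 0],
    [0.2, 0, 0, -0.06, 0],
    [0.2, 0, 0, -0.08, 0],
    [0.2, 0, 0, -0.1, 0],
    [0.2, 0, 0, -0.11, 0],
    [0.2, 0, 0, -0.12, 0],
    [0.2, 0, 0, -0.13, 0],
    [0.2, 0, 0, -0.14, 0],
    [0.2, 0, 0, -0.14, 0]
  ]
}}

```text
time: 42.35
eef_pos: [0.4649, -0.0123, 0.1661]
tcp_rot: [-0.128, 0.992, 0.001, -0.002]
contact_force: [-1.2, 0.3, 0.5]
opening: 0.42
```

>>> {"op": "servo_tool", "data": {
  "increments": [
    [0.2, 0, 0, -0.01, 0],
    [0.2, 0, 0, -0.02, 0],
    [0.2, 0, 0, -0.03, 0],
    [0.2, 0, 0, -0.04, 0],
    [0.2, 0, 0, -0.05, 0],
    [0.2, 0, 0, -0.05, 0],
    [0.2, 0, 0, -0.05, 0],
    [0.2, 0, 0, -0.05, 0],
    [0.2, 0, 0, -0.05, 0],
    [0.2, 0, 0, -0.05, 0]
  ]
}}

```text
time: 43.18
eef_pos: [0.4656, -0.0124, 0.166]
tcp_rot: [-0.128, 0.992, 0.001, -0.001]
contact_force: [-1.8, 0.7, 7.9]
opening: 0.416
```

It has bottomed (7.9 N at TCP z 0.166, so the head is at about 0.183). I'll relax, release, rise clear and check.

>>> {"op": "servo_tool", "data": {
  "increments": [
    [0.2, 0, 0, 0, 0],
    [0.2, 0, 0, 0, 0],
    [0.2, 0, 0, 0, 0],
    [0.35, 0, 0, 0, 0],
    [0.45, 0, 0, 0, 0],
    [0.55, 0, 0, 0, 0],
    [0.7, 0, 0, 0, 0],
    [0.85, 0, 0, 0, 0],
    [1, 0, 0, 0, 0],
    [1, 0, 0, 0, 0]
  ]
}}

```text
time: 44.02
eef_pos: [0.4656, -0.0124, 0.1659]
tcp_rot: [-0.128, 0.992, 0.001, -0.001]
contact_force: [-0.3, 0.5, 0.1]
opening: 1.002
```

>>> {"op": "servo_tool", "data": {
  "increments": [
    [1, 0, 0, 0.2, 0],
    [1, 0, 0, 0.6, 0],
    [1, 0, 0, 1.2, 0],
    [1, 0, 0, 1.9, 0],
    [1, 0, 0, 2.7, 0],
    [1, 0, 0, 3.5, 0],
    [1, 0, 0, 4.2, 0],
    [1, 0, 0, 4.8, 0],
    [1, 0, 0, 5, 0],
    [1, 0, 0, 5, 0]
  ]
}}

```text
time: 44.85
eef_pos: [0.4664, -0.0126, 0.3692]
tcp_rot: [-0.128, 0.992, -0.001, 0.001]
contact_force: [-0.9, 0.3, 0.1]
opening: 1.0
```

Run:
```python
from h import *
np.set_printoptions(precision=4,suppress=True)
s=ctrl.get_state();print({k:np.round(v,4) for k,v in s.items() if k in("eef_pos","contact_force","opening","time")})
w=ctrl.read_camera("wrist");sc=ctrl.read_camera("scene");t=ctrl.read_camera("top")
for q in("rear_head","front_a_head","front_b_head","tape_mid","glue_mid","carved_block_mid"):
    a=ctrl.landmark_of(sc,q);b=ctrl.landmark_of(t,q)
    if q=="rear_head": b=ctrl.landmark_of(w,q); 
    if a and b:
        x,r=tri([ray(sc,a[0]["centre"]),ray(w if q=="rear_head" else t,b[0]["centre"])]);print(q,a[0]["conf"],b[0]["conf"],x,np.round(r,4))
A=sc["frame"][130:330,190:490,::-1];A=cv2.resize(A,(600,400),interpolation=cv2.INTER_CUBIC)
cv2.imwrite("pics/end.png",np.hstack([A,cv2.resize(w["frame"][100:420,240:400,::-1],(200,400))]))
```

```text
{'time': np.float64(44.85), 'eef_pos': array([ 0.4664, -0.0126,  0.3692]), 'contact_force': array([-0.8875,  0.2832,  0.1088]), 'opening': np.float64(0.9996)}
rear_head 0.95 0.6 [ 0.4657 -0.0144  0.1886] [0.0015 0.0015]
front_a_head 0.67 0.92 [0.5868 0.2097 0.2484] [0.0006 0.0006]
front_b_head 0.85 0.72 [0.613  0.2229 0.2358] [0.0009 0.0009]
tape_mid 0.96 0.71 [ 0.6697 -0.0245  0.0206] [0.003 0.003]
glue_mid 0.87 0.67 [0.635  0.4477 0.0764] [0.0035 0.0035]
```

View pics/end.png

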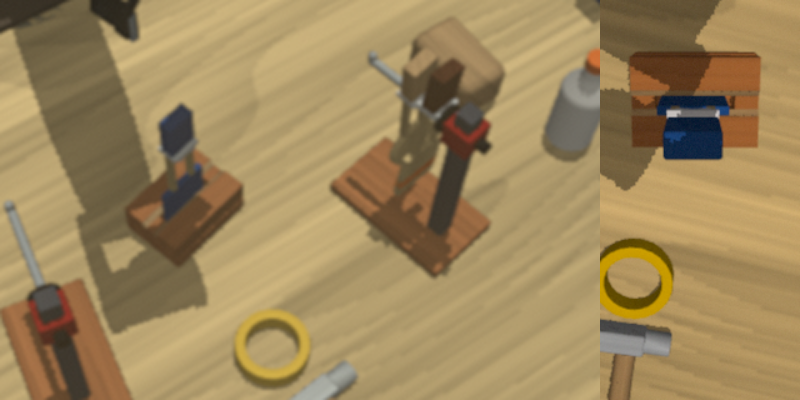

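```bash
python3 -c "
from plant import ctrl
print(ctrl.sign_off())"
```

```text
the job is handed in; nothing more can be done
None
```

I moved both front templates to the spare hook and stood the blue one in the slot, then handed the job in at about 45 s of the 72 s allowed. I got no verdict back.

- **Brown and pale templates:** Each was lifted off the crowded hook and lowered on to the spare bar until contact was felt. The bar is about 0.2075 m above the bench. Brown was then slid to the collar (about 4 N) and pale up against brown (about 6.5 N). My last wrist view put their heads at about -0.041 m (brown) and -0.066 m (pale) in the hook frame, both within 3 mm of the bar's line.
- **Blue template:** It was drawn off last and lowered until it bottomed in the stand's slot. The highest force reading at any point was 7.9 N, at the bottom of the slot. It was then released, and the gripper was raised clear.
- **Final pictures:** Blue stands upright in the slot and both front templates hang at the back of the spare bar. The tape roll and glue bottle look where they were. I did not measure the other bystanders again at the end.

Some checks disagreed or were off:

- **Blue head height:** The camera triangulation gave 0.189 m, above the 0.186 m limit. The TCP height at contact implies about 0.183 m, which I trust more because it clearly bottomed. The picture agrees with that.
- **Brown's angle:** It hangs turned a little about the vertical within its slot play. It is not limited in the task.
- **Pale's contact height:** It touched the bar about 1.5 mm higher than brown did. I put this down to a small slip in the grip.

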